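# Fish the tin out of the gap between the books

### The arm

A 6-joint arm with a two-finger parallel gripper is mounted at the origin on a cart in front of the work surface, level with it; the furniture and walls round the work are solid. World frame = base frame: x ahead of the robot, y to its left, z up, the work surface at z = 0. Lengths are in m, angles in rad, forces in N, time in s.
With the tool pointing down it reaches from about 0.4 to 0.825 m from the base axis. Payload 7 kg.
Tool frame: the origin (TCP) lies at the very end of the fingers, on their centre line; the grasp point (between the pads) lies 19 mm behind it; z points along the fingers, y is the line along which they close (so a half turn about z gives the same grasp; the last joint's range is limited). The gripper opens to 88 mm and grips with 3 to 60 N. Pads are 19 mm wide; open, the fingers measure 130 mm over their backs; the gripper's body (78 mm by 193 mm) begins 47 mm behind the grasp point.
Start: joints at [-0.991, 0.359, 0.012, 0, -1.224, -0.288], TCP at [0.194, -0.646, 0.227] pointing down, gripper open.
Joint ranges: [-3.07, 3.07], [-1.43, 2.12], [-1.02, 1.25], [-3.03, 1.67], [-3.05, -0], [-3.03, 3.03]. Speed limits (rad/s): [2.39, 2.39, 3.01, 3.14, 3.14, 3.14].

### API

Orientations are given as a rotation vector (axis times angle).
In Python, from bench import * gives the robot as it stands.
- The arm moves only by the tool drive_tool, never from a script. Its argument "targets" is a list of rows, each a list of 7 numbers: the turn, a rotation vector about the tool's x, y, z in degrees, then the shift along the tool's x, y, z in mm, then the opening, from 0 (shut) to 1 (fully open). In form: [[ax, ay, az, x, y, z, hand], ...]. A call has 1 to 12 rows; each row shifts and turns the commanded pose from where the row before left it, along the tool's axes as they then stand; what a row does not reach is not made up. A row lasts 1/10 s, in which the tool goes at most 50 mm and 8.59 degrees, less where a joint would pass 70% of its speed; a pose out of reach is approached as far as the arm can. A call with a gripper value outside its range is refused whole. The fingers move at their own pace and stop on an object; "newtons" is the grip in N (left out, the last holds). Time passes only in rows, so rows that do not move let the fingers close. It gives the time, the measured TCP pose, the force, the opening and the grip force at its end, in the units of the state.
- observe(): the state, without advancing time (a new reading comes with each control period).
- capture(name): name is "scene" or "top" or "wrist"; returns a dict with "pixels" (400x640x3 uint8, red, green, blue), "intrinsics" (3x3 intrinsics, pixels), "T" (4x4, takes a point from camera to world coordinates); the wrist camera has in their place "tool_from_camera" (4x4, takes a point from camera to tool coordinates, whose origin is the TCP and whose axes are the flange's). Camera axes: x right, y down, z forward; pixel columns grow to the right and rows downward; lengths in m; the calibration is good to about 2 mm. A picture is of the moment at which its call begins: read the wrist's pose just before it. There is no depth.
- close_job(): hands the job in; it is judged then, once.
The state is a dict: "t": time; "qpos": joint angles; "dq": joint speeds; "joint_torque": joint torques, N m; "tcp_pos": TCP position; "ee_rot": TCP orientation; "force": force on the tool from outside, world axes, zero at the start; "ft_torque": the same for the moment, N m; "finger_gap": opening from 0.0 (shut) to 1.0 (fully open); "finger_force": force on a finger pad.
Only numpy, scipy, OpenCV 4.12 (cv2) and the standard library are available. Lean on these libraries where they do the work, as an engineer would, in place of code of your own. Each camera call takes 0.05 s, during which the arm holds its last target. There are 200 camera calls.

### The job

The round tin of paper clips has slid to the back of a narrow gap in the desktop bookcase. Take the book hook out of its caddy, reach in under the bookcase's top and over the tin, and with the hook draw the tin out onto the open desk until it stands a good two finger-widths (3 cm or more) clear in front of the bookcase; then stand the hook back in its caddy. Do not touch the tin with the fingers while it is in the gap, and leave the books and the spare mouse standing where they are.

Things in the scene. Friction and masses are not known exactly. Their poses are not given: they have to be found in the camera images.
- tin: Low round tin, green lid, pale base, 69 mm across, 27 mm high, 50 to 100 g. Origin: centre of its underside, z up. It stands on the desk in one of the bookcase's two gaps (either), its centre 62 to 80 mm behind the front edge, within 6 mm of the gap's middle. (A like tin far off on the right rear of the desk is not meant.)
- bookcase: Fixed small wooden bookcase with no floor board, on the left, its open front to the robot's right. Origin: middle of its front edge at desk level; x into it, z up. Inside 274 mm wide, 145 deep (to the back panel), 230 high. From +y: two books, gap A, two books, gap B, side panel. Books are 179 to 188 high, 137 deep, dark; they topple if pushed sideways. Tin in one gap, spare mouse in the other.
- top_edge (a point): Middle of the lower front edge of the bookcase's top board, 230 mm above the desk. The board is 16 mm thick, level, 163 mm deep. A wooden box and a loudspeaker stand on it from 10 mm behind this edge, up to 450 mm above the desk, so the hand cannot be there.
- gap_a (a point): Middle of gap A at desk level, at the bookcase's front edge (x = 0, y = 45 mm in its frame). The gap is 84 mm wide, runs straight back along the bookcase's x.
- gap_b (a point): Middle of gap B at desk level, at the bookcase's front edge (x = 0, y = -95 mm in its frame). The gap is 84 mm wide, runs straight back along the bookcase's x.
- book_hook: Book hook: bent 8 mm steel rod with a light wooden handle, 0.12 kg. Its frame is level (z up) as it leans at 45 degrees in its caddy; it serves in the same attitude. Origin: under the middle of the toe, a cross bar along y, 48 mm long, 8 thick. The foot rises from the toe to the bend, the shaft goes from there up and back along (-0.707, 0, 0.707). Balance point about 92 mm up the shaft.
- hook_bend (a point): The hook's bend, on the rod's axis: (6, 0, 40) mm in the hook's frame. Toe, foot and bend are what go behind the tin.
- hook_grip (a point): Where to grip the hook: on the handle's axis, (-153, 0, 199) mm in its frame, 225 mm up the shaft's line from the bend. The handle is a flat-sided bar in line with the shaft, 16 mm wide along the hook's y (close the fingers along it), 20 across, 110 long (175 to 285 mm from the bend). Grip firmly: the hook is nose-heavy.
- caddy: Fixed open wooden caddy, 95 (x) x 72 (y) x 140 mm high, walls 5, floor 6, inside 85 x 62 mm. Origin: centre of its underside, z up. A 22 mm wide notch in the -x rim goes down to z = 120. The hook's toe stands at the +x side (hook's origin at (31, 0, 6) mm here, same yaw), its shaft leans in the notch. It goes in and out straight up and down.
- book_a: Loose dark boxed book on the +y side of gap A, 137 x 22 x 184 mm, standing; origin: centre of its underside, z up.
- book_b: Loose dark boxed book on the -y side of gap A, 137 x 30 x 180 mm, standing; origin: centre of its underside, z up.
- book_c: Loose dark boxed book on the +y side of gap B, 137 x 24 x 179 mm, standing; origin: centre of its underside, z up.
- spare_mouse: Dark computer mouse, 108 (x) x 61 x 33 mm, lying in the gap where the tin is not; origin: centre of its underside. To be left alone.
Not all that is in view belongs to the job. Leave any pink look-alike of the tin alone.

How it is judged:
On the way, in this order (a step that is already met when the one before it is completed fails the run):
1. the book hook is lifted out of its caddy (z of book_hook in the frame of caddy above 0.12 m), for 0.1 s.
2. the tin is drawn past the bookcase's front edge by the hook, which touches it (x of tin in the frame of bookcase below 0 m and contact force between book_hook and tin above 0.03 N), for 0.04 s.
At the end, for the whole second after the job is handed in: Tin flat on the desk at rest, its centre 55 to 250 mm in front of the bookcase's front edge (rim 20 mm clear); hook released in its caddy, toe within 20 mm of the floor, within 0.3 rad of its leaning attitude; books upright and, like the spare mouse, within 15 mm of their places (x of tin in the frame of bookcase between -0.25 and -0.055 m and angle between each of tin, book_a, book_b, book_c's own z axis and vertical below 0.1 rad and height (world z) of tin between -0.006 and 0.006 m and linear speed of tin below 0.02 m/s and horizontal distance between book_hook and caddy below 0.05 m and height (world z) of book_hook below 0.025 m and angle between book_hook's own z axis and vertical below 0.3 rad and linear speed of book_hook below 0.03 m/s and distance of each of book_a, book_b, book_c, spare_mouse from where it was at the start of the episode below 0.015 m); the robot touches nothing.
It fails at once if a book is knocked over or shoved more than 25 mm (angle between any of book_a, book_b, book_c's own z axis and vertical above 0.25 rad or distance of any of book_a, book_b, book_c from where it was at the start of the episode above 0.025 m).
It fails at once if the spare mouse is shoved more than 25 mm (distance of spare_mouse from where it was at the start of the episode above 0.025 m).
It fails at once if the fingers touch the tin while it is still in the gap (contact force between the fingers and tin above 0.3 N and x of tin in the frame of bookcase above 0 m).
It also fails if it takes over 53 s, if anything falls off the work surface, if the arm or the gripper's body presses on something with over 40 N, if the wrist force passes 120 N, or if a joint passes its speed limit or range.

## Working session

There is one attempt and no reset: what is moved stays moved. The work goes in short steps, Python scripts to look and compute and a tool call to move; the robot and the scene stay as the last step left them, time stands still between calls to the robot, and variables do not carry over. Pictures are saved under pics/ and viewed, at most 10 in all, crops included, and the job is handed in when it is done.

Besides the shell and the picture viewer there is one more tool, called after "Call:" by a JSON object that holds its "op" and its "data". drive_tool: Moves the arm, as the interface text tells. Its arguments: {"type":"object","properties":{"targets":{"type":"array"},"newtons":{"type":"number"}},"required":["targets"]}

```bash
ls; mkdir -p pics; python3 - <<'E'
from bench import *
import cv2,numpy as np,pickle
s=observe();print({k:np.round(v,3) for k,v in s.items()})
for n in("scene","top"):
    c=capture(n);pickle.dump(c,open(n+".pkl","wb"));cv2.imwrite(f"pics/{n}0.png",c["pixels"][:,:,::-1]);print(n,c["intrinsics"],np.round(c["T"],3))
E
```

```text
pics
{'t': np.float64(0.0), 'qpos': array([-0.991,  0.359,  0.011, -0.   , -1.224, -0.288]), 'dq': array([-0.   , -0.001,  0.001,  0.001,  0.001, -0.001]), 'joint_torque': array([-0.0000e+00, -5.8272e+01,  2.9306e+01,  6.9970e+00,  7.0000e-03,
       -0.0000e+00]), 'tcp_pos': array([ 0.194, -0.646,  0.226]), 'ee_rot': array([ 4.560e-01, -3.108e+00, -3.000e-03]), 'force': array([-0.002, -0.003,  0.573]), 'ft_torque': array([ 0.011, -0.026,  0.01 ]), 'finger_force': np.float64(0.0), 'finger_gap': np.float64(0.996)}
scene [[373.4509607    0.         318.51814649]
 [  0.         373.4509607  191.95058941]
 [  0.           0.           1.        ]] [[ 0.858 -0.45   0.25   0.264]
 [-0.514 -0.755  0.407 -0.388]
 [ 0.006 -0.477 -0.879  1.027]
 [ 0.     0.     0.     1.   ]]
top [[373.15014031   0.         320.64597848]
 [  0.         373.15014031 196.35360236]
 [  0.           0.           1.        ]] [[-0.347 -0.722  0.599 -0.002]
 [-0.938  0.278 -0.207  0.189]
 [-0.017 -0.634 -0.773  0.868]
 [ 0.     0.     0.     1.   ]]
```

View pics/scene0.png

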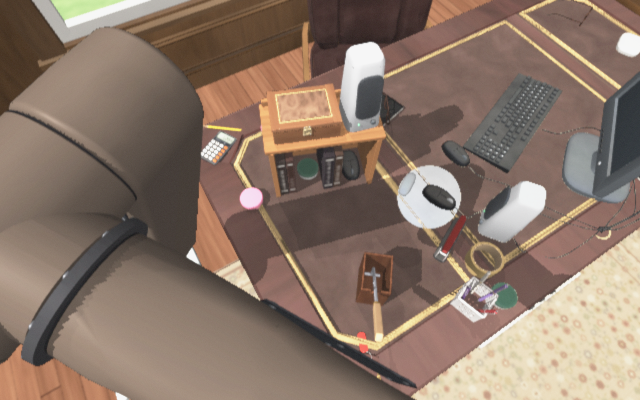

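View pics/top0.png

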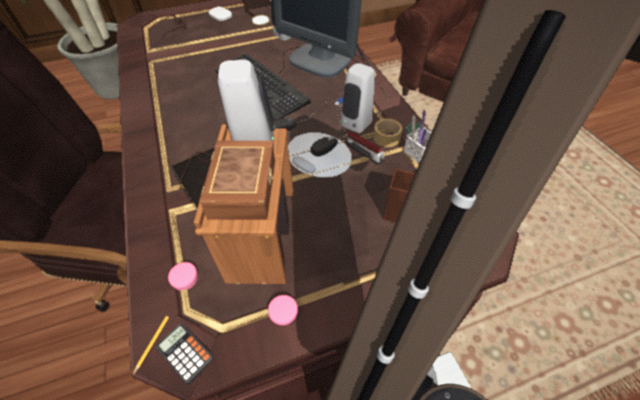

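Scene view: the green tin is in gap A at about (308,168), with the mouse in gap B at (352,165) and the caddy with the hook at (375,275). Possible mix-ups are the green look-alike at (505,295) and the pink tin at (251,198). I choose (308,168) and will check it in a close crop.

```bash
python3 - <<'E'
import cv2,pickle,numpy as np
p=pickle.load(open("scene.pkl","rb"))["pixels"][:,:,::-1]
a=cv2.resize(p[85:205,255:391],None,fx=4,fy=4,interpolation=cv2.INTER_CUBIC)
b=cv2.resize(p[248:344,350:400],None,fx=5,fy=5,interpolation=cv2.INTER_CUBIC)
im=np.zeros((480,544+250,3),np.uint8);im[:,:544]=a;im[:480,544:]=b
cv2.imwrite("pics/crop1.png",im)
E
```

```text
(no output)
```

View pics/crop1.png

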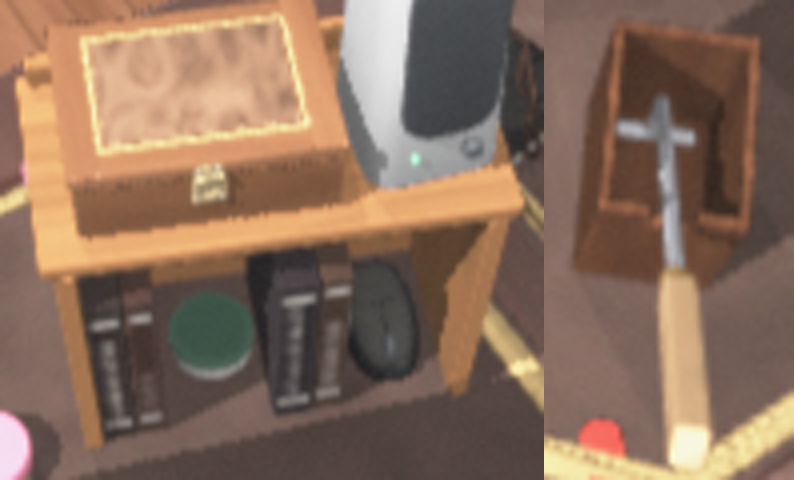

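The crop confirms it: a green lid with a pale base, in gap A between the books, with the mouse in gap B. The hook's toe is at about (372,274) and its handle end at (379,341).

```bash
cat > h.py <<'E'
import numpy as np,pickle,cv2
from scipy.optimize import least_squares
from scipy.spatial.transform import Rotation as R
def proj(c,P):
    T=np.linalg.inv(c["T"]);q=P@T[:3,:3].T+T[:3,3];q=q@c["intrinsics"].T
    return q[:,:2]/q[:,2:]
def Tp(v,P): # x,y,yaw
    return P@R.from_euler('z',v[2]).as_matrix().T+[v[0],v[1],0]
def ray(c,uv,z):
    d=c["T"][:3,:3]@np.linalg.solve(c["intrinsics"],[uv[0],uv[1],1]);o=c["T"][:3,3]
    return o+d*(z-o[2])/d[2]
E
python3 - <<'E'
from h import *
c=pickle.load(open("scene.pkl","rb"))
A=lambda L:np.array([[255+(u-1.5)/4,85+(v-1.5)/4] for u,v in L])
B=lambda L:np.array([[350+(u-544-2)/5,248+(v-2)/5] for u,v in L])
def fit(P,U,x0):
    P=np.array(P)/1000
    r=least_squares(lambda v:(proj(c,Tp(v,P))-U).ravel(),x0,loss='soft_l1')
    print(np.round(r.x,4),'\n',np.round(proj(c,Tp(r.x,P))-U,1).tolist());return r.x
b=fit([[0,137,0],[0,-137,0],[0,137,230],[0,-137,230]],A([(103,443),(445,392),(78,275),(485,222)]),[.6,.2,.5])
t=fit([[47.5,36,140],[47.5,-36,140],[-47.5,-36,140],[-47.5,36,140]],B([(615,22),(760,40),(748,228),(602,210)]),[.4,-.3,.5])
h=fit([[0,24,4],[0,-24,4],[-195.5,0,241.5],[-118,0,164],[6,0,40]],B([(617,128),(695,138),(690,462),(677,272),(662,100)]),[.4,-.3,.5])
print("hook in caddy",Tp([0,0,-t[2]],np.array([[h[0]-t[0],h[1]-t[1],0]])))
w=ray(c,A([(211,336)])[0],.027);print("tin",w,"in case",Tp([0,0,-b[2]],np.array([[w[0]-b[0],w[1]-b[1],0]])))
E
```

```text
[0.5746 0.0872 1.1971] 
 [[-0.0, 0.1], [0.4, 0.4], [-1.3, 0.1], [0.7, -0.7]]
[ 0.5238 -0.2398  0.8967] 
 [[-0.1, -0.4], [-0.1, -0.2], [0.8, 0.5], [-0.5, 0.0]]
[ 0.5472 -0.2137  0.879 ] 
 [[-1.3, -0.4], [0.3, 0.2], [0.0, -4.0], [0.1, 2.7], [0.2, 0.5]]
hook in caddy [[ 0.03501894 -0.0019542   0.        ]]
tin [0.56056772 0.16417276 0.027     ] in case [[0.0665856  0.04112685 0.        ]]
```

```bash
cat >> h.py <<'E'
def ori(yaw,tilt): # tool x=-(ex) , z leaning +ex, tilt deg
    ex=np.array([np.cos(yaw),np.sin(yaw),0]);Z=np.array([0,0,1]);t=np.radians(tilt)
    z=np.sin(t)*ex-np.cos(t)*Z;x=-(np.cos(t)*ex+np.sin(t)*Z)
    return np.array([x,np.cross(z,x),z]).T
GR=np.array([-.153,0,.199])
def tcp_for(hook,tilt,back=0): # hook=(x,y,z,yaw)
    O=ori(hook[3],tilt);g=R.from_euler('z',hook[3]).apply(GR)+hook[:3]
    return O,g+O[:,2]*(.019-back)
def legs(path,p,O):
    for O2,p2 in path:
        w=np.degrees(R.from_matrix(O.T@O2).as_rotvec());d=O2.T@(p2-p)*1000
        print("turn",np.round(w,2),"|",round(np.linalg.norm(w),1),"then shift",np.round(d,1),"|",round(np.linalg.norm(d)),"->",np.round(p2,3));p,O=p2,O2
E
python3 - <<'E'
from h import *;from bench import *
c=pickle.load(open("scene.pkl","rb"))
B=lambda L:np.array([[350+(u-544-2)/5,248+(v-2)/5] for u,v in L])
P=np.array([[47.5,36,140],[47.5,-36,140],[-47.5,-36,140],[-47.5,36,140],[31,24,10],[31,-24,10],[31-195.5,0,247.5],[31-118,0,170],[37,0,46]])/1000
U=B([(615,22),(760,40),(748,228),(602,210),(617,128),(695,138),(690,462),(677,272),(662,100)])
r=least_squares(lambda v:(proj(c,Tp(v,P))-U).ravel(),[.5,-.2,.9],loss='soft_l1').x
print(r,np.round(proj(c,Tp(r,P))-U,1).tolist())
h=Tp(r,np.array([[.031,0,0]]))[0];hk=[h[0],h[1],.006,r[2]];print("hook",hk)
s=observe();legs([tcp_for(hk,30,.1),tcp_for(hk,30)],s["tcp_pos"],R.from_rotvec(s["ee_rot"]).as_matrix())
E
```

```text
[ 0.5244083  -0.23931992  0.88493751] [[0.2, -0.8], [0.2, -0.3], [0.6, 0.4], [-0.7, -0.5], [-1.7, 0.1], [0.1, 0.6], [0.3, -2.7], [0.1, 3.6], [-0.1, 1.0]]
hook [np.float64(0.5440417722029643), np.float64(-0.21532978479378687), 0.006, np.float64(0.8849375119121726)]
turn [ -8.82 -29.09 -33.22] | 45.0 then shift [-337.8    1.9  138. ] | 365 -> [ 0.421 -0.365  0.275]
turn [0. 0. 0.] | 0.0 then shift [  0.  -0. 100.] | 100 -> [ 0.453 -0.326  0.189]
```

Call:
{"op": "drive_tool", "data": {"targets": [[0,0,0,0,0,-30,1],[-1.47,-4.85,-5.54,0,0,0,1],[-1.47,-4.85,-5.54,0,0,0,1],[-1.47,-4.85,-5.54,0,0,0,1],[-1.47,-4.85,-5.54,0,0,0,1],[-1.47,-4.85,-5.54,0,0,0,1],[-1.47,-4.85,-5.54,0,0,0,1],[0,0,0,-40,0,10,1],[0,0,0,-40,0,10,1],[0,0,0,-40,0,10,1],[0,0,0,-40,0,10,1],[0,0,0,0,0,0,1]]}}

```text
t: 1.3
tcp_pos: [0.2973, -0.521, 0.3045]
ee_rot: [-1.142, 2.393, 0.299]
force: [0.3, -0.5, 0.1]
finger_gap: 0.998
finger_force: 0.0
```

```bash
python3 - <<'E'
from h import *;from bench import *
hk=[.5440,-.2153,.006,.885]
s=observe();print(np.round(s["qpos"],2));legs([tcp_for(hk,30,.1),tcp_for(hk,30)],s["tcp_pos"],R.from_rotvec(s["ee_rot"]).as_matrix())
E
```

```text
[-1.06  0.36  0.28 -0.49 -1.68  0.38]
turn [-0.14 -0.05  0.34] | 0.4 then shift [-157.9    2.6  125.1] | 201 -> [ 0.421 -0.365  0.275]
turn [0. 0. 0.] | 0.0 then shift [ -0.  -0. 100.] | 100 -> [ 0.453 -0.326  0.189]
```

Call:
{"op": "drive_tool", "data": {"targets": [[0,0,0.3,-40,0,25,1],[0,0,0,-40,1,25,1],[0,0,0,-40,1,25,1],[0,0,0,-38,0.5,25,1],[0,0,0,0,0,25,1],[0,0,0,0,0,0,1],[0,0,0,0,0,0,1]]}}

```text
t: 2.0
tcp_pos: [0.4189, -0.3683, 0.2722]
ee_rot: [-1.131, 2.4, 0.306]
force: [0.2, 0.1, 0.4]
finger_gap: 0.996
finger_force: 0.0
```

```bash
python3 - <<'E'
from h import *;from bench import *
hk=[.5440,-.2153,.006,.885]
s=observe();O=R.from_rotvec(s["ee_rot"]).as_matrix();print(np.round(s["qpos"],2));legs([tcp_for(hk,30)],s["tcp_pos"],O)
w=capture("wrist");c2=capture("scene")
T=np.eye(4);T[:3,:3]=O;T[:3,3]=s["tcp_pos"];w["T"]=T@w["tool_from_camera"]
pickle.dump(w,open("w1.pkl","wb"))
P=np.array([[0,24,4],[0,-24,4],[-195.5,0,241.5],[-118,0,164],[6,0,40],[-153,0,199]])/1000
Q=Tp([hk[0],hk[1],hk[3]],P)+[0,0,.006]
ims=[]
for k in(w,c2):
    im=k["pixels"][:,:,::-1].copy()
    for u in proj(k,Q):cv2.drawMarker(im,tuple(int(round(a)) for a in u),(0,0,255),cv2.MARKER_CROSS,6,1)
    print(np.round(proj(k,Q)).tolist());ims.append(im)
a=cv2.resize(ims[0],(560,350));b=cv2.resize(ims[1][240:360,340:440],None,fx=2.4,fy=2.4)
o=np.zeros((350,800,3),np.uint8);o[:,:560]=a;o[:288,560:]=b;cv2.imwrite("pics/w1.png",o)
E
```

```text
[-0.76  0.23  0.03 -0.53 -1.44  0.16]
turn [ 0.04 -0.06 -0.25] | 0.3 then shift [-5.1  0.  99.5] | 100 -> [ 0.453 -0.326  0.189]
[[333.0, 190.0], [303.0, 191.0], [318.0, 217.0], [318.0, 212.0], [318.0, 209.0], [318.0, 214.0]]
[[363.0, 273.0], [380.0, 276.0], [379.0, 337.0], [376.0, 306.0], [373.0, 269.0], [377.0, 319.0]]
```

View pics/w1.png

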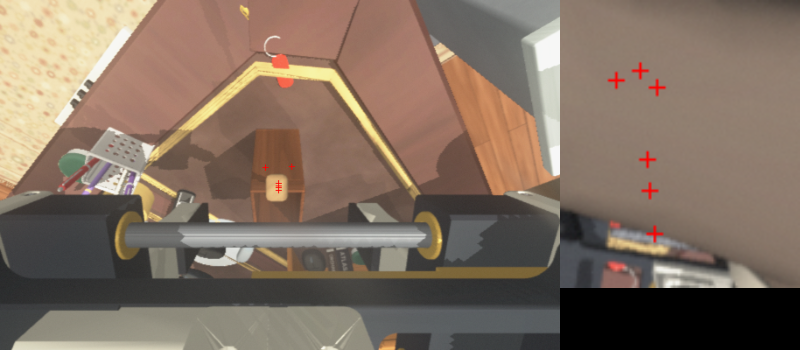

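The wrist view shows the end of the handle at about (317,215), where the model predicts it, centred between the fingers. I'll descend and grip.

Call:
{"op": "drive_tool", "data": {"targets": [[0,0,0,-5,0,20,1],[0,0,0,0,0,20,1],[0,0,0,0,0,20,1],[0,0,0,0,0,20,1],[0,0,0,0,0,19,1],[0,0,0,0,0,0,1],[0,0,0,0,0,0,0],[0,0,0,0,0,0,0],[0,0,0,0,0,0,0],[0,0,0,0,0,0,0],[0,0,0,0,0,0,0],[0,0,0,0,0,0,0]], "newtons": 50}}

```text
t: 3.3
tcp_pos: [0.4534, -0.3267, 0.1895]
ee_rot: [-1.13, 2.4, 0.304]
force: [0.2, -0.8, 0.4]
finger_gap: 0.514
finger_force: 0.0
```

Call:
{"op": "drive_tool", "data": {"targets": [[0,0,0,0,0,0,0],[0,0,0,0,0,0,0],[0,0,0,0,0,0,0]]}}

```text
t: 3.6
tcp_pos: [0.4534, -0.3266, 0.1892]
ee_rot: [-1.13, 2.4, 0.304]
force: [-0.4, 0.2, -0.9]
finger_gap: 0.24
finger_force: 0.0
```

Call:
{"op": "drive_tool", "data": {"targets": [[0,0,0,0,0,0,0],[0,0,0,0,0,0,0],[0,0,0,0,0,0,0],[0,0,0,0,0,0,0]]}}

```text
t: 4.0
tcp_pos: [0.4534, -0.3266, 0.1892]
ee_rot: [-1.13, 2.4, 0.304]
force: [0.3, -0.1, -1.1]
finger_gap: 0.176
finger_force: 50.0
```

Call:
{"op": "drive_tool", "data": {"targets": [[0,0,0,-5,0,-8.66,0],[0,0,0,-10,0,-17.32,0],[0,0,0,-10,0,-17.32,0],[0,0,0,-10,0,-17.32,0],[0,0,0,-10,0,-17.32,0],[0,0,0,-10,0,-17.32,0],[0,0,0,-10,0,-17.32,0],[0,0,0,-10,0,-17.32,0],[0,0,0,-10,0,-17.32,0],[0,0,0,0,0,0,0],[0,0,0,0,0,0,0]]}}

```text
t: 5.1
tcp_pos: [0.4535, -0.3266, 0.3597]
ee_rot: [-1.131, 2.399, 0.303]
force: [0.7, -0.3, -1.1]
finger_gap: 0.18
finger_force: 50.0
```

```bash
python3 - <<'E'
from h import *;from bench import *
s=observe();O=R.from_rotvec(s["ee_rot"]).as_matrix();print(np.round(s["qpos"],2),s["finger_gap"],s["finger_force"])
ims=[]
g=s["tcp_pos"]-.019*O[:,2];yaw=np.arctan2(-O[1,0],-O[0,0]);print(yaw)
P=np.array([[0,24,4],[0,-24,4],[-195.5,0,241.5],[-118,0,164],[6,0,40],[-153,0,199]])/1000-GR
Q=Tp([0,0,yaw],P)+g;print("toe",np.round((Q[0]+Q[1])/2,4))
for n in("scene","top"):
    k=capture(n);im=k["pixels"][:,:,::-1].copy();pickle.dump(k,open(n+"2.pkl","wb"))
    for u in proj(k,Q):cv2.drawMarker(im,tuple(int(round(a)) for a in u),(0,0,255),cv2.MARKER_CROSS,4,1)
    print(np.round(proj(k,Q)).tolist());ims.append(im)
cv2.imwrite("pics/lift.png",np.vstack([i[100:400] for i in ims]))
E
```

```text
[-0.66  0.15  0.13 -0.52 -1.54 -0.01] 0.17993181416769743 49.99402105808258
0.8805827517718011
toe [ 0.5449 -0.2159  0.1812]
[[371.0, 253.0], [391.0, 256.0], [395.0, 322.0], [390.0, 286.0], [384.0, 246.0], [392.0, 301.0]]
[[399.0, 175.0], [403.0, 162.0], [520.0, 105.0], [467.0, 128.0], [400.0, 157.0], [490.0, 119.0]]
```

View pics/lift.png

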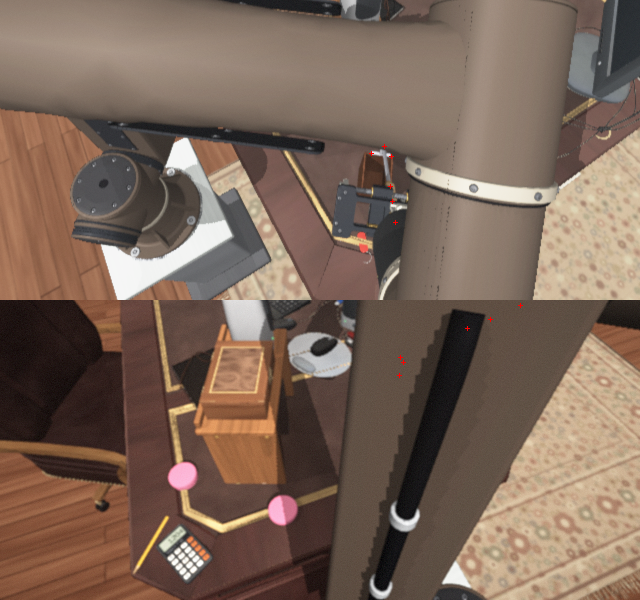

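Hook is lifted; the toe ends sit where the model predicts, at (371,253) and (391,256) in the scene view. Next I work out the path into the gap.

```bash
cat >> h.py <<'E'
BK=np.array([.5746,.0872,1.197])
def hk_case(x,y,z):
    a=Tp(BK,np.array([[x,y,0]]))[0];return [a[0],a[1],z,BK[2]]
def toe(s):
    O=R.from_rotvec(s["ee_rot"]).as_matrix();g=s["tcp_pos"]-.019*O[:,2];yaw=np.arctan2(-O[1,0],-O[0,0])
    t=g-R.from_euler('z',yaw).apply(GR);tc=t-[BK[0],BK[1],0]
    return t,yaw,Tp([0,0,-BK[2]],tc[None])[0]
E
python3 - <<'E'
from h import *;from bench import *
s=observe()
legs([tcp_for(hk_case(*v),30) for v in((-.10,.042,.18),(-.10,.042,.045),(.118,.042,.045),(.118,.042,.003),(-.10,.042,.003))],s["tcp_pos"],R.from_rotvec(s["ee_rot"]).as_matrix())
E
```

```text
turn [ -8.92   0.   -15.77] | 18.1 then shift [-162.9   80.1   89.3] | 202 -> [ 0.447 -0.124  0.363]
turn [0. 0. 0.] | 0.0 then shift [ 67.5   0.  116.9] | 135 -> [ 0.447 -0.124  0.228]
turn [0. 0. 0.] | 0.0 then shift [-188.8   -0.   109. ] | 218 -> [0.526 0.079 0.228]
turn [0. 0. 0.] | 0.0 then shift [21.   0.  36.4] | 42 -> [0.526 0.079 0.186]
turn [0. 0. 0.] | 0.0 then shift [ 188.8    0.  -109. ] | 218 -> [ 0.447 -0.124  0.186]
```

Call:
{"op": "drive_tool", "data": {"targets": [[-2.98,0,-5.26,0,0,0,0],[-2.98,0,-5.26,0,0,0,0],[-2.98,0,-5.26,0,0,0,0],[0,0,0,-20,10,11,0],[0,0,0,-25,12,14,0],[0,0,0,-25,12,14,0],[0,0,0,-25,12,14,0],[0,0,0,-25,12,14,0],[0,0,0,-25,12,14,0],[0,0,0,-18,10,8,0],[0,0,0,0,0,0,0],[0,0,0,0,0,0,0]]}}

```text
t: 6.4
tcp_pos: [0.4466, -0.1243, 0.3631]
ee_rot: [-1.512, 2.214, 0.404]
force: [0.8, -1.2, -0.7]
finger_gap: 0.182
finger_force: 50.0
```

Call:
{"op": "drive_tool", "data": {"targets": [[0,0,0,10,0,17.3,0],[0,0,0,10,0,17.3,0],[0,0,0,10,0,17.3,0],[0,0,0,10,0,17.3,0],[0,0,0,10,0,17.3,0],[0,0,0,10,0,17.3,0],[0,0,0,7.5,0,13,0],[0,0,0,0,0,0,0],[0,0,0,0,0,0,0]]}}

```text
t: 7.3
tcp_pos: [0.4471, -0.1254, 0.2285]
ee_rot: [-1.51, 2.215, 0.404]
force: [-0.5, -0.6, -0.8]
finger_gap: 0.183
finger_force: 50.0
```

```bash
python3 - <<'E'
from h import *;from bench import *
s=observe();print(toe(s),np.round(s["qpos"],2))
legs([tcp_for(hk_case(*v),30) for v in((-.10,.042,.045),(.118,.042,.045))],s["tcp_pos"],R.from_rotvec(s["ee_rot"]).as_matrix())
O=R.from_rotvec(s["ee_rot"]).as_matrix();g=s["tcp_pos"]-.019*O[:,2];yaw=toe(s)[1]
P=np.array([[0,24,4],[0,-24,4],[-195.5,0,241.5],[6,0,40]])/1000-GR
Q=Tp([0,0,yaw],P)+g
C=np.array([[0,y,z] for y in(.137,-.137) for z in(0,.23)]+[[0,.003,0],[0,.087,0],[.0666,.041,.027]]);C=Tp(BK,C)
ims=[]
for n in("scene","top"):
    k=capture(n);im=k["pixels"][:,:,::-1].copy()
    for X,col in((Q,(0,0,255)),(C,(255,255,0))):
      for u in proj(k,X):
        if abs(u).max()<900:cv2.drawMarker(im,tuple(int(round(a)) for a in u),col,cv2.MARKER_CROSS,4,1)
    ims.append(im)
cv2.imwrite("pics/front.png",np.vstack([cv2.resize(ims[0][70:270,220:480],None,fx=2,fy=2),cv2.resize(ims[1][100:300,180:440],None,fx=2,fy=1)]))
E
```

```text
(array([0.49952029, 0.00824832, 0.045988  ]), np.float64(1.1971090935036035), array([-0.10091542,  0.04106591,  0.045988  ])) [-0.33  0.08 -0.25 -0.55 -1.27  0.13]
turn [-0.02 -0.05  0.01] | 0.1 then shift [-0.3  1.   1.3] | 2 -> [ 0.447 -0.124  0.228]
turn [0. 0. 0.] | 0.0 then shift [-188.8   -0.   109. ] | 218 -> [0.526 0.079 0.228]
```

View pics/front.png

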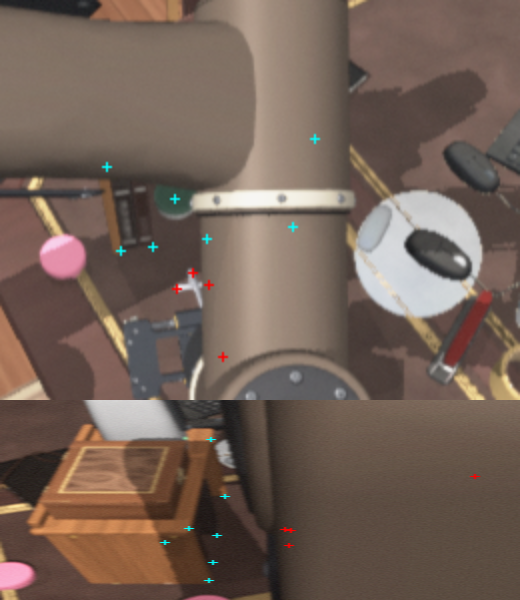

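The front picture shows the toe at the predicted pixels, in line with gap A, and the arm links well above the bookcase. I'll go in over the tin.

Call:
{"op": "drive_tool", "data": {"targets": [[0,0,0,-10,0.5,6,0],[0,0,0,-18,0.5,10.4,0],[0,0,0,-18,0,10.4,0],[0,0,0,-18,0,10.4,0],[0,0,0,-18,0,10.4,0],[0,0,0,-12,0,7,0],[0,0,0,0,0,0,0]]}}

```text
t: 8.1
tcp_pos: [0.4862, -0.0212, 0.2292]
ee_rot: [-1.513, 2.211, 0.403]
force: [-0.6, -0.5, -1.7]
finger_gap: 0.178
finger_force: 50.0
```

Call:
{"op": "drive_tool", "data": {"targets": [[0,0,0,-10,0,5.8,0],[0,0,0,-18,0,10.4,0],[0,0,0,-18,0,10.4,0],[0,0,0,-18,0,10.4,0],[0,0,0,-18,0,10.4,0],[0,0,0,-13,0,7.5,0],[0,0,0,0,0,0,0],[0,0,0,0,0,0,0]]}}

```text
t: 8.9
tcp_pos: [0.5256, 0.0792, 0.2282]
ee_rot: [-1.512, 2.213, 0.403]
force: [-1.5, -1.2, -0.3]
finger_gap: 0.181
finger_force: 50.0
```

```bash
python3 - <<'E'
from h import *;from bench import *
s=observe();print(toe(s),np.round(s["qpos"],2),s["force"])
legs([tcp_for(hk_case(*v),30) for v in((.118,.042,.003),(-.11,.042,.003))],s["tcp_pos"],R.from_rotvec(s["ee_rot"]).as_matrix())
E
```

```text
(array([0.57768882, 0.21286402, 0.04570899]), np.float64(1.1987970112710074), array([0.11811453, 0.04301097, 0.04570899])) [ 0.15  0.05 -0.28 -0.53 -1.02 -0.29] [-1.46330832 -1.24031574 -0.32498121]
turn [-0.03 -0.03  0.09] | 0.1 then shift [21.4 -0.7 36.9] | 43 -> [0.526 0.079 0.186]
turn [0. 0. 0.] | 0.0 then shift [ 197.5    0.  -114. ] | 228 -> [ 0.443 -0.133  0.186]
```

Call:
{"op": "drive_tool", "data": {"targets": [[0,0,0,5,0,8.7,0],[0,0,0,5,0,8.7,0],[0,0,0,5,0,8.7,0],[0,0,0,4,0,7,0],[0,0,0,2,0,3.5,0],[0,0,0,0,0,0,0],[0,0,0,0,0,0,0]]}}

```text
t: 9.6
tcp_pos: [0.526, 0.0789, 0.186]
ee_rot: [-1.511, 2.214, 0.403]
force: [-0.3, -0.1, -1.3]
finger_gap: 0.181
finger_force: 50.0
```

```bash
python3 - <<'E'
from h import *;from bench import *
s=observe();print(toe(s),s["force"])
for n in("scene","top"):
    k=capture(n);cv2.imwrite(f"pics/in_{n}.png",k["pixels"][:,:,::-1])
E
```

```text
(array([0.57824753, 0.21256602, 0.00345464]), np.float64(1.1979836667320103), array([0.11804113, 0.04238202, 0.00345464])) [-0.33234497 -0.05953139 -1.34971261]
```

View pics/in_scene.png

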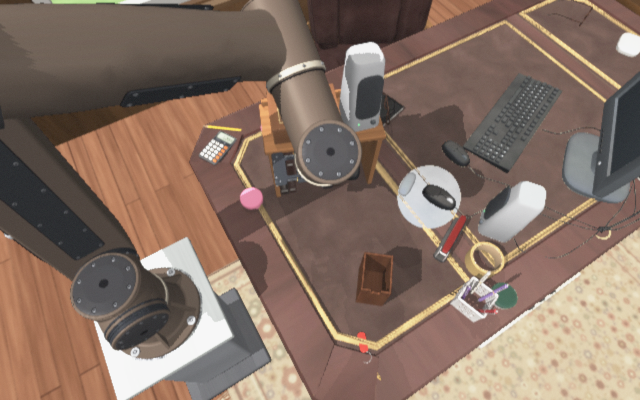

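No contact and the toe is down behind the tin. Now I'll draw it out slowly.

Call:
{"op": "drive_tool", "data": {"targets": [[0,0,0,5,0,-2.9,0],[0,0,0,6,0,-3.46,0],[0,0,0,6,0,-3.46,0],[0,0,0,6,0,-3.46,0],[0,0,0,6,0,-3.46,0],[0,0,0,6,0,-3.46,0],[0,0,0,6,0,-3.46,0],[0,0,0,6,0,-3.46,0],[0,0,0,6,0,-3.46,0],[0,0,0,6,0,-3.46,0]]}}

```text
t: 10.7
tcp_pos: [0.5007, 0.015, 0.1859]
ee_rot: [-1.511, 2.214, 0.403]
force: [0.6, -0.3, -1.0]
finger_gap: 0.181
finger_force: 50.0
```

Call:
{"op": "drive_tool", "data": {"targets": [[0,0,0,6,0,-3.46,0],[0,0,0,6,0,-3.46,0],[0,0,0,6,0,-3.46,0],[0,0,0,6,0,-3.46,0],[0,0,0,6,0,-3.46,0],[0,0,0,6,0,-3.46,0],[0,0,0,6,0,-3.46,0],[0,0,0,6,0,-3.46,0],[0,0,0,6,0,-3.46,0],[0,0,0,6,0,-3.46,0]]}}

```text
t: 11.7
tcp_pos: [0.4754, -0.0494, 0.1859]
ee_rot: [-1.511, 2.214, 0.403]
force: [-0.1, -0.2, -1.4]
finger_gap: 0.179
finger_force: 50.0
```

Call:
{"op": "drive_tool", "data": {"targets": [[0,0,0,6,0,-3.46,0],[0,0,0,6,0,-3.46,0],[0,0,0,6,0,-3.46,0],[0,0,0,6,0,-3.46,0],[0,0,0,6,0,-3.46,0],[0,0,0,4,0,-2.3,0],[0,0,0,2,0,-1.15,0],[0,0,0,0,0,0,0],[0,0,0,0,0,0,0]]}}

```text
t: 12.6
tcp_pos: [0.4606, -0.0876, 0.1859]
ee_rot: [-1.511, 2.214, 0.403]
force: [0.4, 0.0, -2.0]
finger_gap: 0.182
finger_force: 50.0
```

```bash
python3 - <<'E'
from h import *;from bench import *
s=observe();print(toe(s),s["force"])
ims=[]
for n in("scene","top"):
    k=capture(n);ims.append(k["pixels"][:,:,::-1])
cv2.imwrite("pics/out.png",np.vstack([i[60:360] for i in ims]))
E
```

```text
(array([0.51282615, 0.04603517, 0.00338918]), np.float64(1.1978940092435455), array([-0.06087917,  0.0424768 ,  0.00338918])) [ 0.36424231  0.03976732 -1.99232144]
```

View pics/out.png

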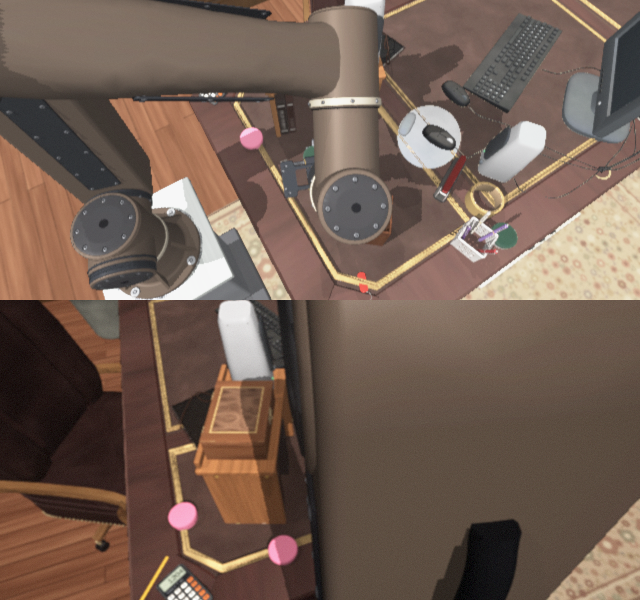

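Call:
{"op": "drive_tool", "data": {"targets": [[0,0,0,-5,0,-8.66,0],[0,0,0,-10,0,-17.3,0],[0,0,0,-10,0,-17.3,0],[0,0,0,-10,0,-17.3,0],[0,0,0,-10,0,-17.3,0],[0,0,0,-10,0,-17.3,0],[0,0,0,-10,0,-17.3,0],[0,0,0,-10,0,-17.3,0],[0,0,0,-10,0,-17.3,0],[0,0,0,-5,0,-8.66,0],[0,0,0,0,0,0,0]]}}

```text
t: 13.8
tcp_pos: [0.4608, -0.0875, 0.3675]
ee_rot: [-1.511, 2.212, 0.4]
force: [-0.1, -0.9, -1.4]
finger_gap: 0.183
finger_force: 50.0
```

```bash
python3 - <<'E'
from h import *;from bench import *
s=observe();print(toe(s),s["force"])
O=R.from_rotvec([-1.13,2.4,.304]).as_matrix();p=np.array([.4534,-.3266,.1892])
legs([(O,p+[0,0,.17]),(O,p+[0,0,.0015])],s["tcp_pos"],R.from_rotvec(s["ee_rot"]).as_matrix())
k=capture("scene");im=k["pixels"];h=cv2.cvtColor(im,cv2.COLOR_RGB2HSV);m=cv2.inRange(h,(65,60,30),(95,255,200))
n,l,st,ce=cv2.connectedComponentsWithStats(m)
for i in range(1,n):
    if st[i,4]>30:
        w=ray(k,ce[i],.027);print(ce[i],st[i],w,Tp([0,0,-BK[2]],(w-[BK[0],BK[1],0])[None]))
E
```

```text
(array([0.51267593, 0.04630592, 0.18498137]), np.float64(1.1999493232532459), array([-0.06068197,  0.04271551,  0.18498137])) [-0.10184032 -0.85378468 -1.38235394]
turn [ 8.8   0.04 15.89] | 18.2 then shift [ 167.9 -146.6  -87.4] | 239 -> [ 0.453 -0.327  0.359]
turn [0. 0. 0.] | 0.0 then shift [ 84.1  -0.2 146. ] | 169 -> [ 0.453 -0.327  0.191]
[308.33962264 220.66037736] [304 215  10  11  53] [0.47303075 0.00776817 0.027     ] [[-0.11103513  0.06555097  0.027     ]]
[506.82142857 297.62857143] [497 286  20  21 280] [ 0.812316   -0.45372128  0.027     ] [[-0.41676696 -0.41881981  0.027     ]]
```

Part of the tin's green lid is visible about 0.11 m in front of the bookcase, so it came out. I'll go back to above the caddy.

Call:
{"op": "drive_tool", "data": {"targets": [[2.93,0,5.3,0,0,0,0],[2.93,0,5.3,0,0,0,0],[2.93,0,5.3,0,0,0,0],[0,0,0,20,-17.5,-10.4,0],[0,0,0,25,-21.8,-13,0],[0,0,0,25,-21.8,-13,0],[0,0,0,25,-21.8,-13,0],[0,0,0,25,-21.8,-13,0],[0,0,0,25,-21.8,-13,0],[0,0,0,23,-20,-12,0],[0,0,0,0,0,0,0],[0,0,0,0,0,0,0]]}}

```text
t: 15.05
tcp_pos: [0.4525, -0.3269, 0.3549]
ee_rot: [-1.127, 2.404, 0.312]
force: [-0.3, 0.3, -0.9]
finger_gap: 0.178
finger_force: 50.0
```

```bash
python3 - <<'E'
from h import *;from bench import *
s=observe();print(toe(s),s["force"])
O=R.from_rotvec([-1.13,2.4,.304]).as_matrix();p=np.array([.4534,-.3266,.1892])
legs([(O,p+[0,0,.17]),(O,p+[0,0,.0015])],s["tcp_pos"],R.from_rotvec(s["ee_rot"]).as_matrix())
k=capture("scene");im=k["pixels"];h=cv2.cvtColor(im,cv2.COLOR_RGB2HSV);m=cv2.inRange(h,(65,60,30),(95,255,200))
n,l,st,ce=cv2.connectedComponentsWithStats(m)
for i in range(1,n):
    if st[i,4]>30:
        w=ray(k,ce[i],.027);print(ce[i],st[i],Tp([0,0,-BK[2]],(w-[BK[0],BK[1],0])[None]))
O=R.from_rotvec(s["ee_rot"]).as_matrix();g=s["tcp_pos"]-.019*O[:,2];yaw=toe(s)[1]
Q=Tp([0,0,yaw],np.array([[0,24,4],[0,-24,4],[6,0,40]])/1000-GR)+g
im=im[:,:,::-1].copy()
for u in proj(k,Q):cv2.drawMarker(im,tuple(int(round(a)) for a in u),(0,0,255),cv2.MARKER_CROSS,3,1)
cv2.imwrite("pics/over.png",cv2.resize(im[150:350,230:480],None,fx=3,fy=3))
E
```

```text
(array([ 0.54472609, -0.21693385,  0.17231669]), np.float64(0.8740504002489786), array([-0.29404127, -0.08324411,  0.17231669])) [-0.34332953  0.34645982 -0.9316145 ]
turn [ 0.3  -0.   -0.28] | 0.4 then shift [-2.9 -0.5 -3.4] | 4 -> [ 0.453 -0.327  0.359]
turn [0. 0. 0.] | 0.0 then shift [ 84.1  -0.2 146. ] | 169 -> [ 0.453 -0.327  0.191]
```

View pics/over.png

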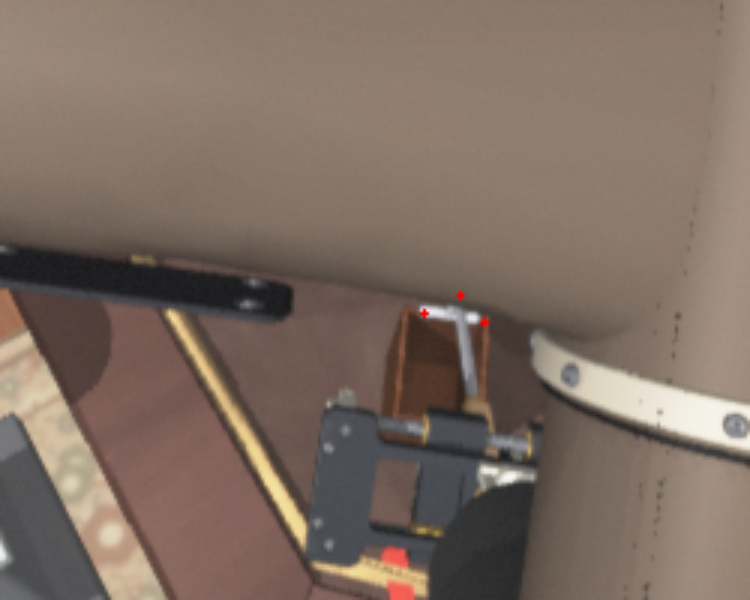

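The toe hangs over the caddy, within about 1 px of the prediction. I'll correct to the lift pose and compare with the image taken at lift-out to see whether the hook slipped in the grip.

Call:
{"op": "drive_tool", "data": {"targets": [[0.3,0,-0.28,-3,-0.5,-3.9,0],[0,0,0,0,0,0,0],[0,0,0,0,0,0,0]]}}

```text
t: 15.4
tcp_pos: [0.4538, -0.3256, 0.3628]
ee_rot: [-1.134, 2.397, 0.298]
force: [0.2, 0.5, -1.4]
finger_gap: 0.18
finger_force: 50.0
```

```bash
python3 - <<'E'
from h import *;from bench import *
s=observe();print(toe(s))
k=capture("scene");k0=pickle.load(open("scene2.pkl","rb"))
f=lambda c:cv2.cvtColor(c["pixels"],cv2.COLOR_RGB2GRAY)
a=f(k0)[246:262,364:398].astype(np.float32);b=f(k)
for nm,c in(("before",k0),("now",k)):
    g=f(c)[244:264,364:398];ys,xs=np.where(g>130);print(nm,len(xs),xs.mean()+364,ys.mean()+244,xs.min()+364,xs.max()+364)
print(cv2.phaseCorrelate(a,b[246:262,364:398].astype(np.float32)))
O=R.from_rotvec([-1.13,2.4,.304]).as_matrix();p=np.array([.4534,-.3266,.1892])
legs([(O,p+[0,0,.0015])],s["tcp_pos"],R.from_rotvec(s["ee_rot"]).as_matrix())
E
```

```text
(array([ 0.54455201, -0.21442328,  0.18023979]), np.float64(0.8853393392944798), array([-0.29176763, -0.0821653 ,  0.18023979]))
before 108 381.3240740740741 254.38888888888889 371 390
now 117 381.56410256410254 253.44444444444446 371 390
((0.004557137329804561, -0.9672886281124526), 0.9869880688687166)
turn [-0.19 -0.01  0.28] | 0.3 then shift [ 86.8  -0.6 148.6] | 172 -> [ 0.453 -0.327  0.191]
```

The hook hasn't slipped. I'll lower it straight into the caddy.

Call:
{"op": "drive_tool", "data": {"targets": [[-0.19,0,0.28,6.8,-0.6,10.6,0],[0,0,0,10,0,17.3,0],[0,0,0,10,0,17.3,0],[0,0,0,10,0,17.3,0],[0,0,0,10,0,17.3,0],[0,0,0,10,0,17.3,0],[0,0,0,10,0,17.3,0],[0,0,0,8,0,13.8,0],[0,0,0,0,0,0,0],[0,0,0,0,0,0,0]]}}

```text
t: 16.45
tcp_pos: [0.4533, -0.3273, 0.2133]
ee_rot: [-1.129, 2.402, 0.306]
force: [-0.0, -0.1, -0.9]
finger_gap: 0.179
finger_force: 50.0
```

```bash
python3 - <<'E'
from h import *;from bench import *
s=observe();print(toe(s),s["force"])
O=R.from_rotvec([-1.13,2.4,.304]).as_matrix();p=np.array([.4534,-.3266,.1892])
legs([(O,p+[0,0,.0005])],s["tcp_pos"],R.from_rotvec(s["ee_rot"]).as_matrix())
E
```

```text
(array([ 0.54505822, -0.21693542,  0.03081577]), np.float64(0.8773731523189205), array([-0.29392146, -0.08355388,  0.03081577])) [-0.01401032 -0.11326226 -0.92735294]
turn [ 0.08 -0.04 -0.12] | 0.1 then shift [11.3  0.3 20.8] | 24 -> [ 0.453 -0.327  0.19 ]
```

Call:
{"op": "drive_tool", "data": {"targets": [[0,0,0,5,0.3,8.7,0],[0,0,0,4,0,7,0],[0,0,0,2.3,0,4.5,0],[0,0,0,0,0,0,0],[0,0,0,0,0,0,0]]}}

```text
t: 16.95
tcp_pos: [0.4532, -0.3267, 0.1903]
ee_rot: [-1.129, 2.402, 0.305]
force: [0.0, -0.0, -1.0]
finger_gap: 0.178
finger_force: 50.0
```

Call:
{"op": "drive_tool", "data": {"targets": [[0,0,0,0,0,0,0.3],[0,0,0,0,0,0,0.3],[0,0,0,0,0,0,0.6],[0,0,0,0,0,0,0.7],[0,0,0,0,0,0,0.7],[0,0,0,0,0,0,0.7],[0,0,0,0,0,0,0.7],[0,0,0,0,0,0,0.7],[0,0,0,0,0,0,0.7]]}}

```text
t: 17.85
tcp_pos: [0.4532, -0.3266, 0.1903]
ee_rot: [-1.129, 2.401, 0.306]
force: [-0.1, -0.4, 0.7]
finger_gap: 0.698
finger_force: 0.0
```

Released. I'll retreat along the tool axis, back off toward the start and check everything.

Call:
{"op": "drive_tool", "data": {"targets": [[0,0,0,0,0,-15,0.7],[0,0,0,0,0,-25,0.7],[0,0,0,0,0,-25,0.7],[0,0,0,0,0,-25,0.7],[0,0,0,0,0,-25,0.7],[0,0,0,30,0,-30,0.7],[0,0,0,40,0,-20,0.7],[0,0,0,40,0,-20,0.7],[0,0,0,40,0,-20,0.7],[0,0,0,40,0,-20,0.7],[0,0,0,40,0,-20,0.7],[0,0,0,0,0,0,0.7]]}}

```text
t: 19.05
tcp_pos: [0.2439, -0.5781, 0.2863]
ee_rot: [-1.122, 2.406, 0.307]
force: [1.4, -0.0, 0.2]
finger_gap: 0.701
finger_force: 0.0
```

Call:
{"op": "drive_tool", "data": {"targets": [[0,0,0,0,30,0,0.7],[0,0,0,0,40,0,0.7],[0,0,0,0,40,0,0.7],[0,0,0,0,40,0,0.7],[0,0,0,0,0,0,0.7],[0,0,0,0,0,0,0.7]]}}

```text
t: 19.65
tcp_pos: [0.132, -0.4789, 0.2897]
ee_rot: [-1.128, 2.403, 0.302]
force: [0.1, -1.0, 0.5]
finger_gap: 0.696
finger_force: 0.0
```

```bash
python3 - <<'E'
from h import *;from bench import *
k=capture("scene");im=k["pixels"];h=cv2.cvtColor(im,cv2.COLOR_RGB2HSV);m=cv2.inRange(h,(65,60,30),(95,255,200))
n,l,st,ce=cv2.connectedComponentsWithStats(m)
for i in range(1,n):
    if st[i,4]>30:
        w=ray(k,ce[i],.027);print(ce[i],st[i],Tp([0,0,-BK[2]],(w-[BK[0],BK[1],0])[None]))
cv2.imwrite("pics/end.png",cv2.resize(im[80:350,230:480,::-1],None,fx=2.2,fy=2.2))
E
```

```text
[314.48844884 215.95379538] [305 207  20  19 303] [[-0.09903451  0.04538776  0.027     ]]
[497.54545455 285.42424242] [493 283  11   7  33] [[-0.38201982 -0.40721367  0.027     ]]
[506.75347222 297.53125   ] [496 286  21  21 288] [[-0.4164967  -0.41874441  0.027     ]]
```

View pics/end.png

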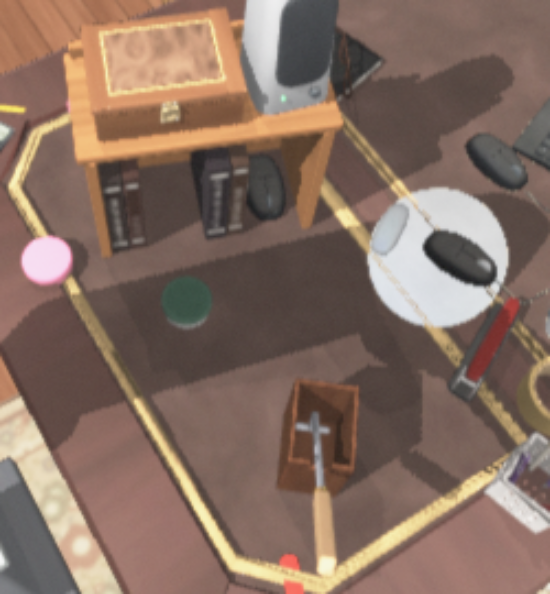

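The end picture shows the tin standing 99 mm in front of the bookcase at pixel (314,216). The hook is back in its caddy at (373,275), and the books and mouse haven't moved. Handing in.

```bash
python3 -c "
from bench import *
print(close_job())"
```

```text
the job is handed in; nothing more can be done
None
```

I drew the tin out of gap A with the hook; its centre now stands about 99 mm in front of the bookcase, the hook is back in its caddy, the books and mouse look unmoved, and I handed the job in (no verdict came back).

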